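# One cedar disc onto the green spot

## Robot

A 6-joint arm with a two-finger parallel gripper is mounted at the origin on the work surface. World frame = base frame: x ahead of the robot, y to its left, z up, the work surface at z = 0. Lengths are in mm, angles in rad, forces in N, time in s.
With the tool pointing down it reaches from about 275 to 1000 mm from the base axis. Payload 8.4 kg.
Tool frame: the origin (TCP) lies on the centre line of the jaws, within the pads' length; the fingertips stand r.tip_reach ahead of it and the grasp point (between the pads) lies 3 mm ahead of it (r.tip_reach is the distance from the TCP to the fingertips, in mm); z points along the fingers, y is the direction in which the jaws open and shut (so a half turn about z gives the same grasp; the last joint's range is limited). The gripper opens to 85 mm and grips with 20 to 120 N. Pads are 22 mm wide; open, the fingers measure 114 mm over their backs; the gripper's body (76 mm by 85 mm) begins 54 mm behind the grasp point. The pads swing forward as they close: fully open they stand 13 mm farther back than shut.
Start: joints at [-0.002, 0.353, 1.633, -0, 1.155, -0.002], TCP at [625.002, -0, 253.281] pointing down, gripper open.
Joint ranges: [-2.63, 2.63], [-0.92, 2.1], [0.06, 2.66], [-1.3, 4.44], [0, 2.69], [-3.02, 3.02]. Speed limits (rad/s): [2.22, 2.22, 2.79, 3.14, 3.14, 3.14].

## Interface

Orientations are given as [roll, pitch, yaw] about the fixed x, y, z axes, in that order (R = Rz(yaw) Ry(pitch) Rx(roll)).
In Python, from rig import sense, optics, r, nets gives the robot as it stands. The module is installed in compiled form; this text tells all that it offers.
- The arm moves only by the tool carry_out, never from a script. Its argument "increments" is a list that holds one entry, the list of rows, each a list of 6 numbers: the shift along the tool's x, y, z normalised to -1 to 1, where 1 is 40 cm, then the turn, a rotation vector about the tool's x, y, z normalised to -1 to 1, where 1 is 60 degrees. A call has 1 to 5 rows; each row is the pose to reach, as a shift and turn from the pose commanded when the call began, along the tool's axes at that moment; what a row does not reach only later rows make up. A row lasts 1/12 s, in which the tool goes at most 41.7 mm and 7.16 degrees, less where a joint would pass 70% of its speed; a pose out of reach is approached as far as the arm can. A call with a number of a shift or a turn outside -1 to 1 is refused whole. A call with a gripper value outside its range is refused whole. "hand" is the closure, from 0 (fully open) to 1 (shut), set as the call begins (left out, the last holds). The fingers move at their own pace and stop on an object; "squeeze" is the grip in N (left out, the last holds). Time passes only in rows, so rows that repeat a pose let the fingers close. It gives the time, the measured TCP pose, the force and the opening at its end, in the units of the state.
- sense(): the state, without advancing time (a new reading comes with each control period).
- optics.grab_frame(name): name is "scene" or "side" or "wrist"; returns a dict with "img" (400x640x3 uint8, red, green, blue), "range_z" (400x640 float32, mm along the optical axis (not along the pixel's ray), 0 where there is no reading), "fov_y" (degrees; the focal length in pixels is half the picture's height over the tangent of half this angle, whatever the lens; pixels are square), "cx", "cy" (the principal point, pixels), "R" (3x3) and "t" (3): a world point X has camera coordinates R X + t. Camera axes: x right, y down, z forward; pixel columns grow to the right and rows downward; lengths in mm; the calibration is good to about 2 mm. A picture is of the moment at which its call begins.
- r.sign_off(): hands the job in, once; it reports no verdict.
Trained networks look in the newest picture that a camera, given by its name, has taken for a name from the list of things; names that differ only in an ending like _2 or _b are one class to them, and where a whole thing is asked for, a point or a joint stands for the part that bears it (a point fixed in the world has none). Each returns a list of dicts, best first, with "confidence" (0 to 1); they miss things now and then, are a little off and sometimes report something else, mostly with a low value. They report only what shows in the picture. A call takes as long as a camera call. They do not tell look-alikes from the thing itself.
- nets.trace(target, camera): "mask" (400x640 bool, what is visible of it).
- nets.tip_of(target, camera): "point" ([x, y, z] in mm, in world coordinates, good to about 4 mm: a listed point, or the origin of a listed thing).
The state is a dict: "clock": time; "qpos": joint angles; "qvel": joint speeds; "joint_efforts": joint torques, N m; "eef_pos": TCP position; "tcp_rot": TCP orientation; "contact_force": force on the tool from outside, world axes, zero at the start; "wrist_torque": the same for the moment, N m; "opening": opening from 0.0 (shut) to 1.0 (fully open).
Only numpy, scipy, OpenCV 4.12 (cv2) and the standard library are available. Lean on these libraries where they do the work, as an engineer would, in place of code of your own. Each camera call takes 0.05 s, during which the arm holds its last target.

## Task

Press the blue plunger of the cedar disc dispenser all the way down once and let it come back up, so that a single disc slides out at the front. Then gently push that disc along the glass, without gripping or lifting it, until it lies wholly on the green spot. Let no second disc out, and leave everything else where it stands.

Things in the scene. Friction and masses are not known exactly. Their poses are not given: they have to be found in the camera images.
- dispenser: Disc dispenser fixed on the black glass: white works, clear magazine in front. Origin on the glass under the centre of the disc stack; x points to the back, z up; discs come out of the front along -x. Housing from 30 mm in front of the origin to 116 mm behind, 68 mm wide; magazine (front 60 mm) 42 mm high, works behind 50 mm high.
- outlet (a point): Point on the glass below the middle of the dispenser's front face, 30 mm in front of its origin, where the bottom disc comes out. A full stroke leaves the disc's centre about 44 mm in front of this point (20 mm clear of the face), or a little farther if pressed fast.
- plunger (a joint): Plunger travel in m: 0 up, 0.030 fully down. A spring returns it (2 N to start, 8 N at the bottom, a few N more if fast). It drives a flat pusher 2.6 times as far, which runs out 20 mm past the front face at full travel and goes back with the plunger. Each full stroke ejects one disc; once the plunger is up the next disc has dropped into place.
- plunger_top (a point): Centre of the flat top of the blue round plunger cap, 36 mm across, 68 mm behind the dispenser's origin, 95 mm above the glass when up, 65 mm when fully down.
- disc1: Round cedar disc, 48 mm across, 12 mm thick, 11 to 17 g, the bottom one of the stack of three: the one that comes out first. Origin at the centre of its underside. It slides freely on the glass.
- disc2: The same kind of cedar disc, number 2 from the bottom of the stack; it must stay in the magazine (it sinks 12 mm when the first one has gone).
- disc3: The same kind of cedar disc, number 3 from the bottom of the stack; it must stay in the magazine (it sinks 12 mm when the first one has gone).
- green_spot: Flat green sticker on the glass, 112 mm across, no thickness to speak of: where the disc goes. Origin at its centre. It may lie to the left or to the right of the dispenser.
- white_spot: Flat white sticker of the same size on the other side: not used.
- sunglasses_case: Bystander, loose: closed hinged sunglasses case, dark red-brown plastic, 160 x 66 x 51 mm. Origin at the middle of its underside.
- key_dish: Bystander, loose: round stainless steel dish, 110 mm across, 22 mm high, with two keys. Origin at the middle of its underside.
- polish_tin: Bystander, loose: round tin of polish with red lid, 76 mm across, 28 mm high. Origin at the middle of its underside.
- door_stop: Bystander, loose: white plastic wedge, 120 x 40 mm, 29 mm high. Origin at the middle of its underside.
- clamp_shoehorn: Bystander, loose: flat wooden shoehorn gripped in a black and orange spring clamp, about 285 mm long over all (from -140 to +145 mm along its x), up to 50 mm high. Origin on the glass, near the middle of its length.
Mind the look-alikes: they are no part of the job. What is meant by the dispenser is not orange or purple, and is the smaller of those in its own colour.

How it is judged (in metres and radians):
On the way, in this order (a step that is already met when the one before it is completed fails the run):
1. the plunger is pressed down (at least 26 of its 30 mm) (value of joint plunger above 0.026 m), for 0.03 s.
2. the plunger is up again and the first disc lies outside, in front of the dispenser (value of joint plunger below 0.004 m and x of disc1 in the frame of dispenser below -0.05 m), for 0.1 s.
At the end, for the whole second after the job is handed in: The first disc lies flat and still on the glass with its centre within 34 mm of the centre of the green spot (wholly on it to within 2 mm), the plunger is up, and the two other discs are in the magazine (horizontal distance between disc1 and green_spot below 0.034 m and height (world z) of disc1 below 0.003 m and angle between disc1's own z axis and vertical below 0.1 rad and linear speed of disc1 below 0.01 m/s and value of joint plunger below 0.004 m and horizontal distance between each of disc2, disc3 and dispenser below 0.012 m); the robot touches nothing.
It fails at once if the disc is lifted or tipped (12 mm off the glass, or 0.4 rad) (height (world z) of disc1 above 0.012 m or angle between disc1's own z axis and vertical above 0.4 rad).
It fails at once if the disc is pinched or pressed hard (over 25 N) (contact force between the fingers and disc1 above 25 N).
It fails at once if a second disc is pushed out (12 mm from its place) (not (horizontal distance between disc2 and dispenser below 0.012 m) or not (horizontal distance between disc3 and dispenser below 0.012 m)).
It fails at once if a bystander is moved by more than 20 mm (distance of any of sunglasses_case, key_dish, polish_tin, door_stop, clamp_shoehorn from where it was at the start of the episode above 0.02 m).
It also fails if it takes over 64 s, if anything falls off the work surface, if the arm or the gripper's body presses on something with over 40 N, if the wrist force passes 120 N, or if a joint passes its speed limit or range.

## Working session

There is one attempt and no reset: what is moved stays moved. The work goes in short steps, Python scripts to look and compute and a tool call to move; the robot and the scene stay as the last step left them, time stands still between calls to the robot, and variables do not carry over. Pictures are saved under pics/ and viewed, and the job is handed in when it is done.

Besides the shell and the picture viewer there is one more tool, called after "Request:" in YAML: its name, and indented under it one key for each argument. carry_out: Moves the arm, as the interface text tells. Its arguments: {"type":"object","properties":{"increments":{"type":"array","items":{"type":"array","items":{"type":"array","items":{"type":"number","minimum":-1,"maximum":1}}}},"hand":{"type":"number"},"squeeze":{"type":"number"}},"required":["increments"]}

```bash
mkdir -p pics; cat > h.py <<'E'
import numpy as np, cv2
from rig import sense, optics, r, nets
def K(f):
    return 200/np.tan(np.radians(f["fov_y"]/2))
def world(f,u,v,z=None):
    u=np.asarray(u,float);v=np.asarray(v,float)
    k=K(f);R=np.array(f["R"]);t=np.array(f["t"])
    d=np.stack([(u-f["cx"])/k,(v-f["cy"])/k,np.ones_like(u)],-1)
    c=-R.T@t; dw=d@R
    if z is None:
        zz=f["range_z"][v.astype(int),u.astype(int)]
        return c+dw*zz[...,None]
    s=(z-c[2])/dw[...,2]
    return c+dw*s[...,None]
def proj(f,X):
    X=np.atleast_2d(X);c=X@np.array(f["R"]).T+np.array(f["t"]);k=K(f)
    return np.stack([k*c[:,0]/c[:,2]+f["cx"],k*c[:,1]/c[:,2]+f["cy"]],-1)
def save(n,img): cv2.imwrite("pics/"+n,img[...,::-1])
E
python3 - <<'E'
from h import *
print(sense(), r.tip_reach)
for c in ["scene","side"]:
    f=optics.grab_frame(c); save(c+"0.png",f["img"]); print(c,f["fov_y"],f["cx"],f["cy"],-np.array(f["R"]).T@f["t"])
    for n in ["dispenser","plunger_top","outlet","green_spot","white_spot","disc1"]:
        for d in nets.tip_of(n,c): print(n,np.round(d["point"]),round(d["confidence"],2),np.round(proj(f,d["point"])[0]))
E
```

```text
{'clock': 0.0, 'qpos': array([-2.41488044e-03,  3.53662182e-01,  1.63411451e+00,  2.45279845e-05,
        1.15520355e+00, -2.37936412e-03]), 'qvel': array([ 0.00085476,  0.00189625, -0.00080024,  0.0010615 ,  0.00185308,
        0.00046067]), 'joint_efforts': array([-2.03471049e-03, -6.05236173e+01, -3.42063046e+01, -2.62302356e-04,
        9.48130677e-03,  3.61521288e-06]), 'eef_pos': array([ 6.24563952e+02, -1.04927205e-03,  2.52561292e+02]), 'tcp_rot': array([-3.14020512e+00, -2.57278390e-05,  1.57075087e+00]), 'contact_force': array([-0.63416357,  0.1878944 , -0.41561514]), 'wrist_torque': array([ 0.04818018, -0.01897635,  0.00609923]), 'opening': 0.998323895661607} 22.0
scene 46.91029202478313 321.92322288929097 203.35695980193918 [1499.01044683 -539.15082917  962.69643163]
dispenser [284.  -6.  -2.] 0.95 [302. 183.]
dispenser [ 264. -244.   -1.] 0.69 [236. 196.]
dispenser [265. 263.   2.] 0.63 [365. 162.]
dispenser [624. -30.   5.] 0.59 [341. 244.]
plunger_top [693. -37.  98.] 0.69 [352. 236.]
plunger_top [377.  -2. 129.] 0.6 [315. 165.]
plunger_top [345. 231. 123.] 0.59 [372. 
[... 346 characters left out ...]
040372013 185.89014820219563 [ -70.86902777 -633.35106422  655.80869362]
dispenser [625. -26.  -1.] 0.97 [344. 194.]
dispenser [ 264. -243.   -4.] 0.95 [306. 306.]
dispenser [283.  -7.   3.] 0.83 [248. 245.]
dispenser [262. 264.   0.] 0.71 [189. 205.]
plunger_top [345. 240. 125.] 0.78 [210. 161.]
plunger_top [ 332. -256.   95.] 0.64 [333. 259.]
plunger_top [ 700. -358.   -5.] 0.6 [457. 234.]
plunger_top [375.   0. 129.] 0.59 [271. 189.]
outlet [ 234. -246.    1.] 0.85 [297. 314.]
outlet [596. -19.  -1.] 0.83 [336. 197.]
outlet [227. 274.  -1.] 0.65 [176. 209.]
outlet [236.  -2.   0.] 0.62 [232. 254.]
green_spot [ 480. -245.   -0.] 0.67 [371. 254.]
white_spot [507. 242.  -1.] 0.87 [260. 176.]
```

View pics/scene0.png

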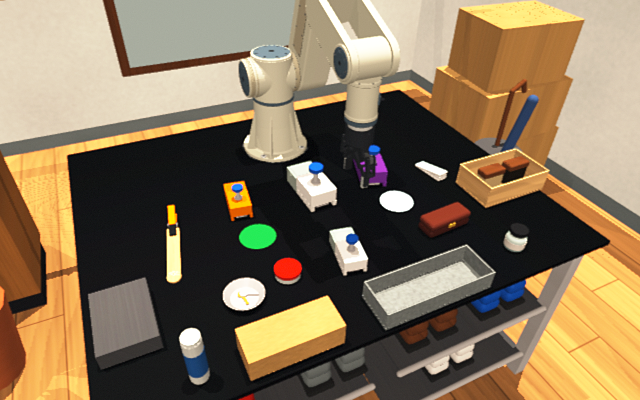

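View pics/side0.png

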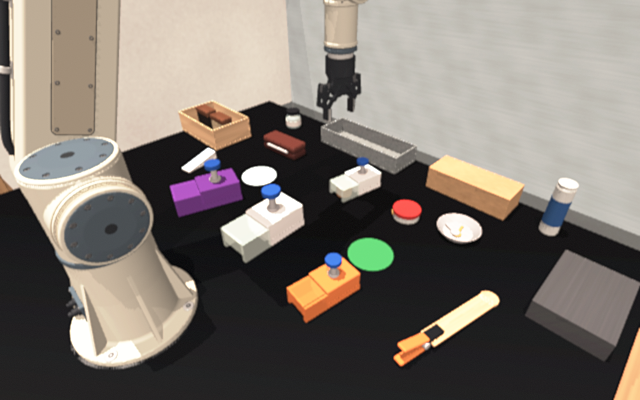

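The scene shows four dispensers. In the side picture they are orange (325,287), purple (206,190), a large white one (265,220) and a small white one (356,178). The one meant is white and the smaller of the two whites, so (356,178). I'll confirm it in a crop and measure it.

```bash
python3 - <<'E'
from h import *
tiles=[]
for c,(u,v) in [("scene",(347,250)),("side",(356,178))]:
    f=optics.grab_frame(c); im=f["img"]
    tiles.append(cv2.resize(im[v-40:v+40,u-50:u+50],(400,320),interpolation=cv2.INTER_CUBIC))
    h=cv2.cvtColor(im,cv2.COLOR_RGB2HSV)
    # blue cap
    m=(h[...,0]>95)&(h[...,0]<130)&(h[...,1]>150)&(h[...,2]>60)
    w=np.zeros_like(m);w[v-40:v+40,u-50:u+50]=1
    vv,uu=np.nonzero(m&w);P=world(f,uu,vv)
    top=P[P[:,2]>85]; print(c,"blue n",len(uu),"z pct",np.percentile(P[:,2],[5,50,95]),"top med",np.median(top,0),len(top))
    t=P[(P[:,2]>91)]; 
    if len(t): print(" top bbox mid",(t.min(0)+t.max(0))/2,t.max(0)-t.min(0))
    g=(h[...,0]>45)&(h[...,0]<80)&(h[...,1]>150)&(h[...,2]>80)
    g=cv2.morphologyEx(g.astype(np.uint8),cv2.MORPH_OPEN,np.ones((3,3)))
    n,l,s,_=cv2.connectedComponentsWithStats(g);i=1+s[1:,4].argmax()
    vv,uu=np.nonzero(l==i);G=world(f,uu,vv,0.0);print(" green",G.mean(0),G.max(0)-G.min(0),len(uu))
    for d in nets.trace("dispenser",c):
        mm=d["mask"];vv,uu=np.nonzero(mm); 
        if abs(uu.mean()-u)<30 and abs(vv.mean()-v)<30:
            P=world(f,uu,vv);ok=f["range_z"][vv,uu]>0;P=P[ok]
            print(" mask",mm.sum(),d["confidence"])
            for lo,hi in((38,45),(46,54)):
                q=P[(P[:,2]>lo)&(P[:,2]<hi)][:,:2].astype(np.float32)
                if len(q)>20: print("  ",lo,cv2.minAreaRect(q),len(q))
    for n in ["polish_tin","key_dish","door_stop","clamp_shoehorn","sunglasses_case"]:
        print(" ",n,[(np.round(d["point"]).tolist(),round(d["confidence"],2)) for d in nets.tip_of(n,c)][:2])
save("crop.png",np.hstack(tiles))
E
```

```text
scene blue n 100 z pct [-2.45540364 92.46787609 95.35063169] top med [697.80710459 -38.90059114  93.0679399 ] 90
 top bbox mid [695.86497304 -39.40672848  93.88375512] [34.01395348 31.42845578  5.58180797]
 green [ 4.83287763e+02 -2.44910905e+02  3.42699511e-15] [1.15157016e+02 1.13901760e+02 2.27373675e-13] 763
 mask 1118 0.79
   38 ((669.7472534179688, -35.34356689453125), (67.92991638183594, 149.7823028564453), 80.08953094482422) 272
   46 ((697.2435302734375, -41.23134994506836), (66.84593963623047, 91.18428039550781), 80.2047348022461) 375
  polish_tin [([662.0, -223.0, -2.0], 0.82)]
  key_dish [([700.0, -357.0, -2.0], 0.71)]
  door_stop [([409.0, 454.0, 2.0], 0.54)]
  clamp_shoehorn [([425.0, -484.0, -4.0], 0.69), ([507.0, 243.0, -3.0], 0.35)]
  sunglasses_case [([673.0, 311.0, -0.0], 0.74), ([700.0, -357.0, -0.0], 0.65)]
side blue n 66 z pct [87.96689952 96.72483566 98.97230299] top med [682.46173893 -40.30518042  96.73739111] 65
 top bbox mid [686.33289153 -38.74455202  95.56008039] [28.42475059 30.81765331  8.6794187 ]Traceback (most recent call last):
  File "<stdin>", line 16, in <module>
ValueError: attempt to get argmax of an empty sequence
```

```bash
python3 - <<'E'
from h import *
tiles=[]
for c,(u,v) in [("scene",(347,250)),("side",(356,178))]:
    f=optics.grab_frame(c); im=f["img"]
    tiles.append(cv2.resize(im[v-40:v+40,u-50:u+50],(400,320),interpolation=cv2.INTER_CUBIC))
    i=im.astype(int);g=((i[...,1]>1.6*i[...,0])&(i[...,1]>1.6*i[...,2])&(i[...,1]>60)).astype(np.uint8)
    n,l,s,_=cv2.connectedComponentsWithStats(g);k=1+s[1:,4].argmax()
    vv,uu=np.nonzero(l==k);G=world(f,uu,vv,0.0);print(" green",G.mean(0),G.max(0)-G.min(0),len(uu))
    # refine plunger via model projection check
    o=np.array([626,-28,0]);a=np.radians(-9.9);x=np.array([np.cos(a),np.sin(a),0]);yy=np.array([-x[1],x[0],0])
    im2=im.copy()
    big=cv2.resize(im[v-40:v+40,u-50:u+50],(400,320),interpolation=cv2.INTER_CUBIC)
    for H,x0,x1 in((42,-30,30),(50,30,116),(0,-30,116)):
        q=np.array([o+x*p+yy*w+[0,0,H] for p,w in((x0,-34),(x1,-34),(x1,34),(x0,34))])
        p=(proj(f,q)-[u-50,v-40]+.5)*4
        cv2.polylines(big,[p.astype(int)],True,(255,0,0),1)
    th=np.linspace(0,6.28,40);q=o+68*x+18*np.stack([np.cos(th),np.sin(th),0*th],1)+[0,0,95]
    cv2.polylines(big,[((proj(f,q)-[u-50,v-40]+.5)*4).astype(int)],True,(255,255,0),1)
    tiles.append(big)
    for n in ["polish_tin","key_dish","clamp_shoehorn"]:
        print(" ",n,[(np.round(d["point"]).tolist(),round(d["confidence"],2)) for d in nets.tip_of(n,c)][:2])
save("crop.png",np.vstack([np.hstack(tiles[:2]),np.hstack(tiles[2:])])[:600])
save("crop.png",cv2.resize(np.vstack([np.hstack(tiles[:2]),np.hstack(tiles[2:])]),(740,592)))
E
```

```text
green [ 4.83452311e+02 -2.44649806e+02  3.65787766e-15] [1.16376578e+02 1.14427739e+02 2.27373675e-13] 777
  polish_tin [([665.0, -223.0, 0.0], 0.58)]
  key_dish [([698.0, -358.0, 1.0], 0.69)]
  clamp_shoehorn [([426.0, -486.0, -3.0], 0.88)]
 green [ 479.90122393 -243.98416172    0.        ] [118.16812058 116.48771658   0.        ] 1300
  polish_tin [([667.0, -219.0, 2.0], 0.64)]
  key_dish [([700.0, -358.0, -1.0], 0.65), ([626.0, -26.0, -2.0], 0.56)]
  clamp_shoehorn [([424.0, -486.0, -3.0], 0.79)]
```

View pics/crop.png

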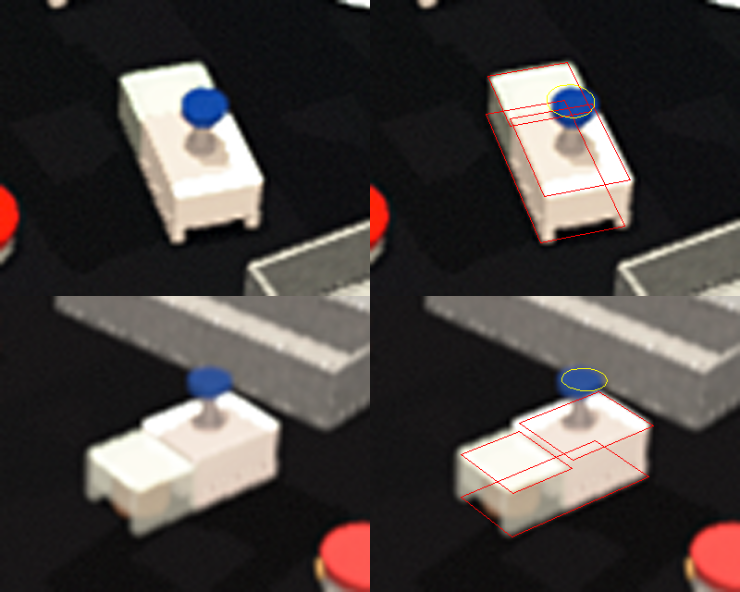

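The crop confirms the small white dispenser with the blue cap. Its origin is about (626,-28), the yaw about -0.17, and the cap about (692,-39,95). The green spot is at about (481,-244). Next I'll shut the gripper and move over the cap.

Request:
carry_out:
  increments:
    - [[-0.0975, 0.1675, 0.05, 0, 0, 0], [-0.0975, 0.1675, 0.12, 0, 0, 0], [-0.0975, 0.1675, 0.2, 0, 0, 0], [-0.0975, 0.1675, 0.25, 0, 0, 0], [-0.0975, 0.1675, 0.25, 0, 0, 0]]
  hand: 1
  squeeze: 20

```text
clock: 1.92
eef_pos: [689.0, -39.3, 147.4]
tcp_rot: [-3.133, -0.001, 1.57]
contact_force: [-1.4, 0.6, -0.6]
opening: 0.299
```

Request:
carry_out:
  increments:
    - [[0, 0, 0, 0, 0, 0], [0, 0, 0, 0, 0, 0], [0, 0, 0, 0, 0, 0]]

```text
clock: 2.17
eef_pos: [693.2, -38.8, 155.9]
tcp_rot: [3.138, 0.0, 1.571]
contact_force: [-0.2, 0.2, -0.4]
opening: 0.002
```

```bash
python3 - <<'E'
from h import *
s=sense();print(s["eef_pos"],s["tcp_rot"],s["opening"],s["contact_force"],s["clock"])
T=[]
for c in ["scene","side","wrist"]:
    f=optics.grab_frame(c);p=proj(f,[692,-39,110])[0].astype(int)
    if c=="wrist": T.append(cv2.resize(f["img"],(400,250)))
    else:
        u,v=p; T.append(cv2.resize(f["img"][v-40:v+40,u-50:u+50],(400,320),interpolation=cv2.INTER_CUBIC))
save("press0.png",np.vstack([np.hstack(T[:2]),np.hstack([T[2],T[2]*0])]))
E
```

```text
[693.20136948 -38.79983487 155.85005196] [3.13800643e+00 1.98721718e-04 1.57116918e+00] 0.0015632638202096485 [-0.23112713  0.24040121 -0.40159728] 2.1667
```

View pics/press0.png

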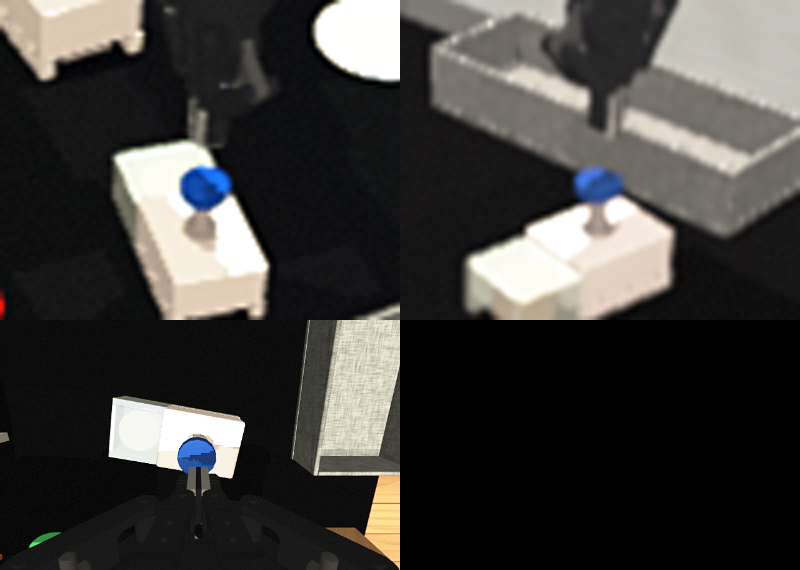

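The wrist picture shows the fingertips lined up with the cap at (195,455) of the tile. I'll measure the cap with the wrist depth as a check.

```bash
python3 - <<'E'
from h import *
f=optics.grab_frame("wrist");i=f["img"].astype(int)
m=(i[...,2]>1.7*i[...,0])&(i[...,2]>80)
vv,uu=np.nonzero(m);P=world(f,uu,vv);P=P[(abs(P[:,0]-692)<30)&(abs(P[:,1]+39)<30)&(P[:,2]>88)]
print(np.median(P,0),P.min(0),P.max(0),len(P)); print(sense()["eef_pos"])
i=f["img"].astype(int);g=((i[...,1]>1.6*i[...,0])&(i[...,1]>1.6*i[...,2])&(i[...,1]>60))
# magazine disc colour / housing rect
P=world(f,*np.meshgrid(np.arange(640),np.arange(400)));ok=(P[...,2]>46)&(P[...,2]<54)&(abs(P[...,0]-670)<100)&(abs(P[...,1]+35)<70)
print(cv2.minAreaRect(P[ok][:,:2].astype(np.float32)))
E
```

```text
[690.47924301 -34.09069862  95.22971684] [673.47996749 -52.07933101  88.02939363] [707.97899851 -19.64971458 141.51648574] 2503
[692.55844019 -38.84145126 154.8740865 ]
((694.1333618164062, -37.957523345947266), (67.87785339355469, 90.19245910644531), 79.76220703125)
```

Request:
carry_out:
  increments:
    - [[0.003, -0.003, 0.03, 0, 0, 0], [0.003, -0.003, 0.06, 0, 0, 0], [0.003, -0.003, 0.08, 0, 0, 0], [0.003, -0.003, 0.085, 0, 0, 0]]

```text
clock: 2.7
eef_pos: [689.3, -37.7, 116.5]
tcp_rot: [-3.138, -0.0, 1.571]
contact_force: [-1.9, 0.1, 1.4]
opening: -0.004
```

Request:
carry_out:
  increments:
    - [[0, 0, 0.0075, 0, 0, 0], [0, 0, 0.015, 0, 0, 0], [0, 0, 0.0225, 0, 0, 0], [0, 0, 0.03, 0, 0, 0], [0, 0, 0.0375, 0, 0, 0]]

```text
clock: 3.12
eef_pos: [690.7, -37.8, 104.4]
tcp_rot: [-3.141, -0.0, 1.571]
contact_force: [-3.2, 0.7, 5.4]
opening: 0.001
```

Request:
carry_out:
  increments:
    - [[0, 0, 0.0075, 0, 0, 0], [0, 0, 0.015, 0, 0, 0], [0, 0, 0.0225, 0, 0, 0], [0, 0, 0.03, 0, 0, 0], [0, 0, 0.0375, 0, 0, 0]]

```text
clock: 3.53
eef_pos: [690.7, -37.8, 89.6]
tcp_rot: [-3.142, -0.0, 1.571]
contact_force: [-4.1, 0.4, 8.3]
opening: 0.002
```

Request:
carry_out:
  increments:
    - [[0, 0, 0.006, 0, 0, 0], [0, 0, 0.01, 0, 0, 0], [0, 0, 0.01, 0, 0, 0], [0, 0, 0.01, 0, 0, 0]]

```text
clock: 3.87
eef_pos: [690.8, -37.9, 87.0]
tcp_rot: [3.141, -0.0, 1.571]
contact_force: [-8.7, -0.0, 17.1]
opening: 0.0
```

```bash
python3 - <<'E'
from h import *
s=sense();print(s["eef_pos"],s["contact_force"])
T=[]
for c in ["scene","side","wrist"]:
    f=optics.grab_frame(c);p=proj(f,[640,-30,40])[0].astype(int)
    if c=="wrist": T.append(cv2.resize(f["img"],(400,250)))
    else:
        u,v=p; T.append(cv2.resize(f["img"][v-40:v+40,u-50:u+50],(400,320),interpolation=cv2.INTER_CUBIC))
save("press1.png",np.vstack([np.hstack(T[:2]),np.hstack([T[2],T[2]*0])]))
E
```

```text
[690.83430445 -37.85256184  86.97396552] [-8.70059306 -0.03036479 17.11707699]
```

View pics/press1.png

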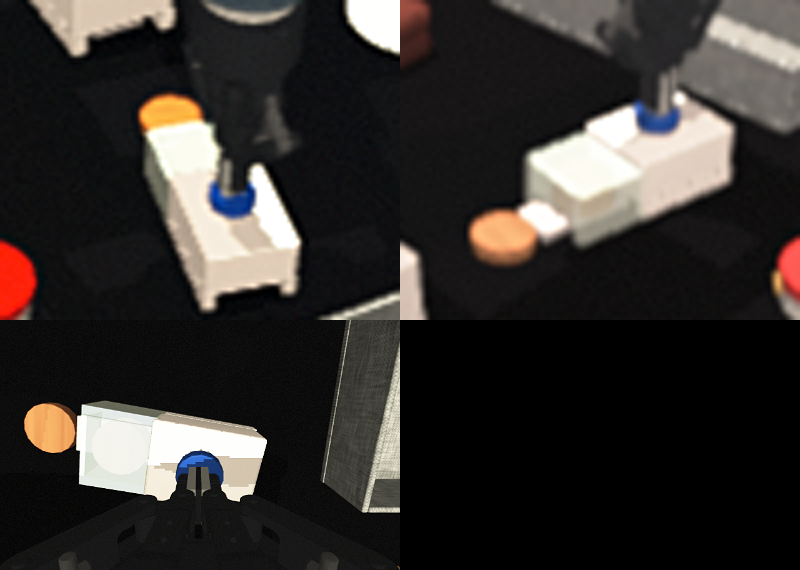

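The plunger is at the bottom: TCP at 87, so the cap is at 65, and the force has risen to 17 N. The disc is out in front of the face. Raising straight up.

Request:
carry_out:
  increments:
    - [[0, 0, -0.015, 0, 0, 0], [0, 0, -0.03, 0, 0, 0], [0, 0, -0.045, 0, 0, 0], [0, 0, -0.06, 0, 0, 0], [0, 0, -0.075, 0, 0, 0]]

```text
clock: 4.43
eef_pos: [691.0, -37.8, 115.7]
tcp_rot: [3.141, 0.0, 1.571]
contact_force: [-0.5, 0.2, 1.2]
opening: 0.0
```

Request:
carry_out:
  increments:
    - [[0, 0, -0.02, 0, 0, 0], [0, 0, -0.06, 0, 0, 0], [0, 0, -0.1, 0, 0, 0], [0, 0, -0.14, 0, 0, 0], [0, 0, -0.14, 0, 0, 0]]

```text
clock: 4.85
eef_pos: [693.0, -37.9, 175.1]
tcp_rot: [3.136, 0.0, 1.571]
contact_force: [1.4, -1.0, 0.1]
opening: -0.001
```

```bash
python3 - <<'E'
from h import *
s=sense();print(s["eef_pos"],s["contact_force"])
T=[]
for c in ["scene","side","wrist"]:
    f=optics.grab_frame(c);p=proj(f,[620,-30,40])[0].astype(int)
    if c=="wrist": T.append(cv2.resize(f["img"],(400,250)))
    else:
        u,v=p; T.append(cv2.resize(f["img"][v-40:v+40,u-50:u+50],(400,320),interpolation=cv2.INTER_CUBIC))
    for n in ["disc1","plunger_top","outlet"]:
        print(c,n,[(np.round(d["point"]).tolist(),round(d["confidence"],2)) for d in nets.tip_of(n,c)][:6])
    P=world(f,*np.meshgrid(np.arange(640),np.arange(400)));i=f["img"].astype(int)
    m=(abs(P[...,0]-552)<50)&(abs(P[...,1]+13)<50)&(P[...,2]>8)&(P[...,2]<16)&(i[...,0]>1.3*i[...,2])&(f["range_z"]>0)
    q=P[m]; print(c,len(q),q.mean(0) if len(q) else 0, cv2.minEnclosingCircle(q[:,:2].astype(np.float32)) if len(q) else 0)
save("press2.png",np.vstack([np.hstack(T[:2]),np.hstack([T[2],T[2]*0])]))
E
```

```text
[693.03090589 -37.92685236 175.09235651] [ 1.44593557 -0.99943774  0.13144547]
scene disc1 [([551.0, -10.0, 0.0], 0.45)]
scene plunger_top [([371.0, 2.0, 127.0], 0.77), ([336.0, -254.0, 94.0], 0.65), ([690.0, -38.0, 95.0], 0.63), ([344.0, 236.0, 122.0], 0.54)]
scene outlet [([246.0, -2.0, -1.0], 0.95), ([594.0, -20.0, 1.0], 0.85), ([236.0, -244.0, 1.0], 0.63)]
scene 82 [549.47529988 -13.88038973  10.41719315] ((553.44873046875, -14.797696113586426), 23.219499588012695)
side disc1 [([549.0, -12.0, 0.0], 0.71)]
side plunger_top [([372.0, -2.0, 128.0], 0.74), ([342.0, 238.0, 124.0], 0.6), ([335.0, -254.0, 95.0], 0.53), ([551.0, -14.0, 1.0], 0.5), ([479.0, -243.0, 1.0], 0.45), ([695.0, -40.0, 96.0], 0.41)]
side outlet [([598.0, -20.0, -2.0], 0.82), ([240.0, -3.0, -0.0], 0.75), ([237.0, -240.0, -0.0], 0.58), ([226.0, 274.0, 5.0], 0.56)]
side 140 [548.66197535 -14.01217307  13.67544922] ((549.94189453125, -11.29743766784668), 24.0009708404541)
wrist disc1 [([552.0, -12.0, 0.0], 0.67)]
wrist plunger_top [([691.0, -37.0, 96.0], 0.88)]
wrist outlet []
wrist 2664 [551.95947061 -11.84798999  12.28153357] ((551.2254638671875, -12.685173988342285), 24.074630737304688)
```

View pics/press2.png

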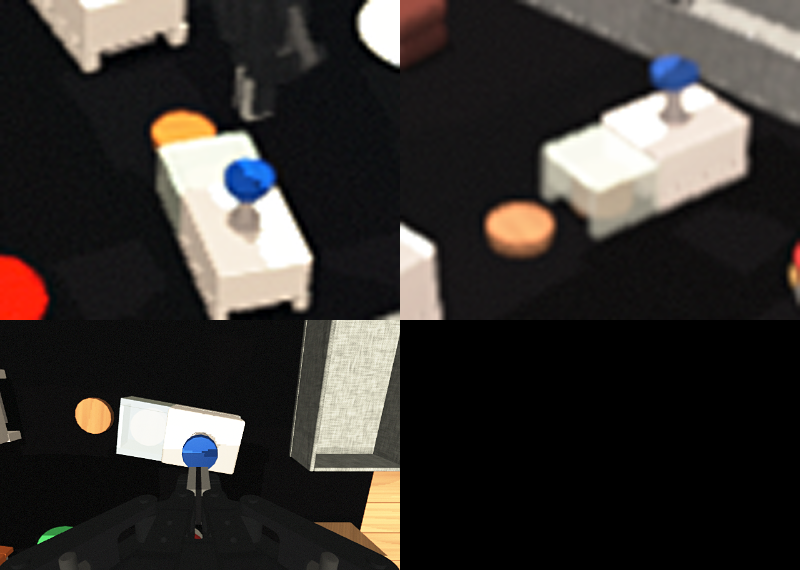

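The plunger is up (cap at 95), the second disc has dropped into the magazine, and disc 1 lies at about (551.5,-12). The push goes along (-0.29,-0.957) for 242 mm, using the slightly open jaws as a two-point cradle behind the disc. I'll move behind it at height, turned 16.8° and part opened.

Request:
carry_out:
  increments:
    - [[0.04, -0.07, 0, 0, 0, 0.07], [0.09, -0.16, 0, 0, 0, 0.14], [0.135, -0.24, 0, 0, 0, 0.21], [0.16, -0.29, 0, 0, 0, 0.28], [0.175, -0.315, 0, 0, 0, 0.28]]
  hand: 0.7

```text
clock: 5.87
eef_pos: [561.9, 33.2, 171.1]
tcp_rot: [-3.14, 0.0, 1.275]
contact_force: [0.7, 0.0, 0.0]
opening: 0.301
```

Request:
carry_out:
  increments:
    - [[0, 0, 0.05, 0, 0, 0], [0, 0, 0.1, 0, 0, 0], [0, 0, 0.1, 0, 0, 0], [0, 0, 0.1, 0, 0, 0], [0, 0, 0.1, 0, 0, 0]]

```text
clock: 6.28
eef_pos: [565.8, 32.0, 132.0]
tcp_rot: [3.141, -0.0, 1.278]
contact_force: [-0.7, -0.3, 0.1]
opening: 0.3
```

```bash
python3 - <<'E'
from h import *
from scipy.spatial.transform import Rotation as Ro
s=sense();print(s["eef_pos"],s["tcp_rot"],s["contact_force"],s["opening"])
R=Ro.from_euler("xyz",s["tcp_rot"]).as_matrix()
T=[]
for c in ["scene","side","wrist"]:
    f=optics.grab_frame(c)
    if c=="wrist": T.append(cv2.resize(f["img"],(400,250)))
    else:
        u,v=proj(f,s["eef_pos"])[0].astype(int); T.append(cv2.resize(f["img"][v-40:v+40,u-50:u+50],(400,320),interpolation=cv2.INTER_CUBIC))
    P=world(f,*np.meshgrid(np.arange(640),np.arange(400)));ok=(f["range_z"]>0)
    L=(P-s["eef_pos"])@R; m=ok&(np.abs(L[...,0])<60)&(np.abs(L[...,1])<80)&(L[...,2]>-110)&(L[...,2]<35)
    q=L[m];print(c)
    for z in range(-90,35,8):
        k=q[(q[:,2]>=z)&(q[:,2]<z+8)]
        if len(k)>3: print("  z",z,len(k),"y",k[:,1].min().round(),k[:,1].max().round(),"x",k[:,0].min().round(),k[:,0].max().round())
save("pre.png",np.vstack([np.hstack(T[:2]),np.hstack([T[2],T[2]*0])]))
E
```

```text
[565.75281554  32.0028866  132.01264525] [ 3.14075009e+00 -2.28636026e-04  1.27827020e+00] [-0.72910124 -0.34020397  0.12306589] 0.2998516750158543
scene
  z -90 34 y 9.0 49.0 x -19.0 16.0
  z -82 67 y -16.0 67.0 x -20.0 19.0
  z -74 52 y -17.0 71.0 x -21.0 16.0
  z -66 29 y -8.0 65.0 x -18.0 14.0
  z -58 32 y -19.0 60.0 x -19.0 15.0
  z -50 41 y -45.0 59.0 x -18.0 12.0
  z -42 19 y -40.0 55.0 x -17.0 9.0
  z -34 23 y -37.0 49.0 x -14.0 10.0
  z -26 20 y -42.0 48.0 x -15.0 8.0
  z -18 6 y -20.0 23.0 x -13.0 -9.0
  z -10 17 y -14.0 31.0 x -11.0 5.0
  z -2 23 y -16.0 29.0 x -11.0 10.0
  z 6 19 y -15.0 29.0 x -12.0 6.0
  z 14 14 y -16.0 26.0 x -12.0 8.0
side
  z -90 111 y -55.0 56.0 x -20.0 7.0
  z -82 139 y -66.0 64.0 x -21.0 16.0
  z -74 94 y -63.0 65.0 x -19.0 11.0
  z -66 84 y -59.0 61.0 x -18.0 12.0
  z -58 80 y -57.0 55.0 x -19.0 14.0
  z -50 73 y -53.0 49.0 x -18.0 13.0
  z -42 83 y -49.0 49.0 x -14.0 13.0
  z -34 66 y -45.0 48.0 x -13.0 14.0
  z -26 31 y -31.0 38.0 x -13.0 11.0
  z -18 37 y -26.0 27.0 x -11.0 11.0
  z -10 33 y -27.0 26.0 x -12.0 15.0
  z -2 35 y -27.0 27.0 x -13.0 10.0
  z 6 28 y -27.0 26.0 x -12.0 8.0
  z 14 9 y -20.0 16.0 x -11.0 4.0
wrist
  z -82 1677 y -20.0 20.0 x 17.0 21.0
  z -74 6480 y -63.0 63.0 x 9.0 20.0
  z -66 11988 y -64.0 63.0 x 0.0 18.0
  z -58 10581 y -59.0 60.0 x -8.0 18.0
  z -50 5816 y -56.0 55.0 x -14.0 17.0
  z -42 7298 y -52.0 52.0 x -13.0 13.0
  z -34 4253 y -48.0 47.0 x -13.0 14.0
  z -26 1535 y -44.0 43.0 x -9.0 14.0
  z -18 1279 y -24.0 23.0 x -12.0 11.0
  z -10 822 y -27.0 26.0 x -12.0 11.0
  z -2 735 y -26.0 26.0 x -11.0 11.0
  z 6 610 y -27.0 26.0 x -12.0 11.0
  z 14 237 y -24.0 24.0 x -11.0 11.0
```

View pics/pre.png

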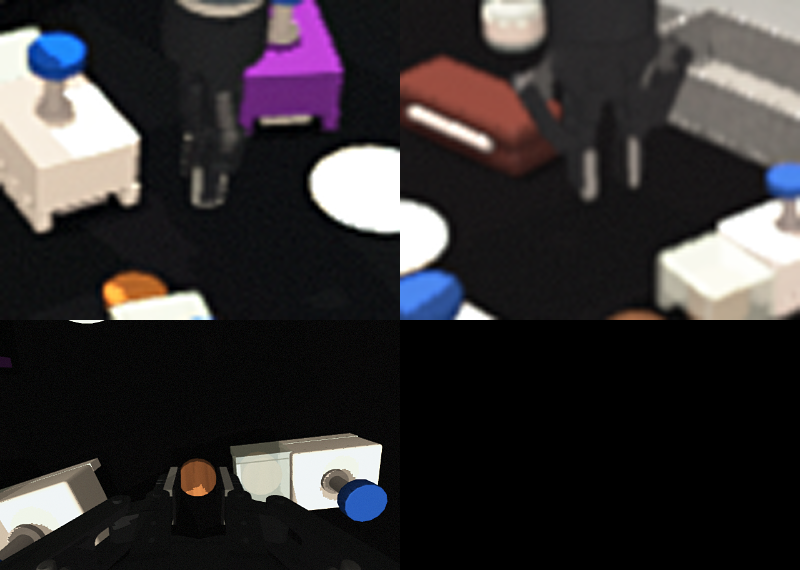

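The knuckles (±44 mm) sit at least 45 mm above the glass when the tips are near it, so they clear the 42 mm magazine. The pads clear its corner sideways by about 13 mm. Before going down I'll check the tip height at this opening.

```bash
python3 - <<'E'
from h import *
from scipy.spatial.transform import Rotation as Ro
s=sense();R=Ro.from_euler("xyz",s["tcp_rot"]).as_matrix()
for c in ["side","wrist"]:
    f=optics.grab_frame(c)
    P=world(f,*np.meshgrid(np.arange(640),np.arange(400)));ok=(f["range_z"]>0)
    L=(P-s["eef_pos"])@R; m=ok&(np.abs(L[...,0])<16)&(np.abs(L[...,1])<32)&(L[...,2]>-15)&(L[...,2]<40)
    q=L[m];print(c,np.percentile(q[:,2],[90,95,98,99,99.8,100]).round(1)); k=q[(q[:,2]>0)]; print("inner |y|",np.percentile(abs(k[:,1]),[0.5,2,10]))
    if c=="wrist":
        i=f["img"].astype(int);m=(abs(P[...,0]-552)<50)&(abs(P[...,1]+13)<50)&(P[...,2]>8)&(P[...,2]<16)&(i[...,0]>1.3*i[...,2])&ok
        q=P[m];print(len(q),q.mean(0),cv2.minEnclosingCircle(q[:,:2].astype(np.float32)), (q.mean(0)-s["eef_pos"])@R)
E
```

```text
side [13.  15.1 16.4 16.6 17.  17.1]
inner |y| [11.47235346 11.95310802 12.77173581]
wrist [13.5 16.1 18.3 20.1 21.4 22.6]
inner |y| [12.20156305 12.24044033 12.32735277]
2700 [551.69684466 -11.31599872  12.2075572 ] ((550.8406982421875, -12.167617797851562), 23.824899673461914) [-45.65362277  -1.09281699 120.05668788]
```

Request:
carry_out:
  increments:
    - [[0, -0.002, 0.08, 0, 0, 0], [0, -0.002, 0.15, 0, 0, 0], [0, -0.002, 0.21, 0, 0, 0], [0, -0.002, 0.25, 0, 0, 0], [0, -0.002, 0.255, 0, 0, 0]]

```text
clock: 6.95
eef_pos: [562.3, 32.3, 26.8]
tcp_rot: [-3.138, 0.001, 1.278]
contact_force: [-0.4, -0.6, 0.3]
opening: 0.299
```

Request:
carry_out:
  increments:
    - [[0, 0, 0.005, 0, 0, 0], [0, 0, 0.01, 0, 0, 0], [0, 0, 0.01, 0, 0, 0]]

```text
clock: 7.2
eef_pos: [564.8, 32.5, 26.2]
tcp_rot: [3.14, -0.001, 1.278]
contact_force: [0.6, -0.1, 0.1]
opening: 0.303
```

```bash
cat > look.py <<'E'
from h import *
import sys
from scipy.spatial.transform import Rotation as Ro
s=sense();print(s["clock"],s["eef_pos"],s["tcp_rot"],s["contact_force"])
R=Ro.from_euler("xyz",s["tcp_rot"]).as_matrix()
T=[];G=np.array([481.,-244,12])
for c in ["scene","side","wrist"]:
    f=optics.grab_frame(c)
    if c=="wrist": T.append(cv2.resize(f["img"],(400,250)))
    else:
        u,v=proj(f,s["eef_pos"])[0].astype(int);u=np.clip(u,50,590);v=np.clip(v,40,360); T.append(cv2.resize(f["img"][v-40:v+40,u-50:u+50],(400,320),interpolation=cv2.INTER_CUBIC))
    P=world(f,*np.meshgrid(np.arange(640),np.arange(400)));ok=(f["range_z"]>0);i=f["img"].astype(int)
    e=s["eef_pos"]
    m=(np.hypot(P[...,0]-e[0],P[...,1]-e[1])<90)&(P[...,2]>6)&(P[...,2]<17)&(i[...,0]>1.3*i[...,2])&(i[...,0]>1.15*i[...,1])&(i[...,0]<3*i[...,1])&ok
    q=P[m]
    if len(q)>10:
        (x,y),rad=cv2.minEnclosingCircle(q[:,:2].astype(np.float32)); C=np.array([x,y,12])
        print(c,len(q),"disc",x,y,"r",rad,"tool",((C-e)@R).round(1),"to go tool",((G-C)@R).round(1),"d",np.hypot(*(G-C)[:2]).round(1))
save(sys.argv[1],np.vstack([np.hstack(T[:2]),np.hstack([T[2],T[2]*0])]))
E
python3 look.py down.png
```

```text
7.2 [564.82583283  32.46853905  26.22370833] [ 3.14006765e+00 -5.36907676e-04  1.27765217e+00] [ 0.58497974 -0.08034723  0.06783212]
scene 91 disc 550.4207153320312 -14.465641975402832 r 24.056835174560547 tool [-49.1  -0.2  14.2] to go tool [-2.398e+02 -1.000e-01 -1.000e-01] d 239.8
side 154 disc 565.4700317382812 -14.129443168640137 r 38.481685638427734 tool [-44.4  14.1  14.2] to go tool [-2.445e+02 -1.440e+01 -2.000e-01] d 244.9
wrist 3291 disc 553.076416015625 -5.956940174102783 r 20.542234420776367 tool [-40.2  -0.2  14.2] to go tool [-2.487e+02 -2.000e-01 -1.000e-01] d 248.7
```

View pics/down.png

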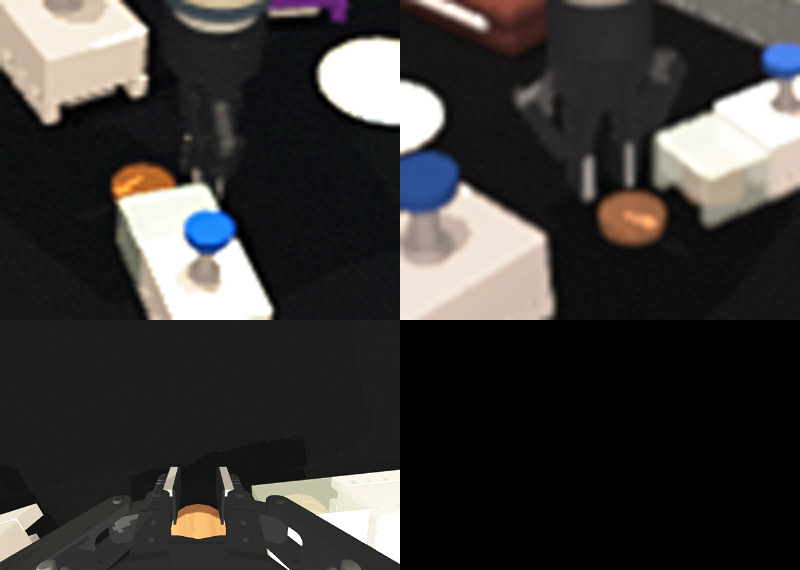

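Request:
carry_out:
  increments:
    - [[-0.008, 0, 0, 0, 0, 0], [-0.016, 0, 0, 0, 0, 0], [-0.024, 0, 0, 0, 0, 0], [-0.032, 0, 0, 0, 0, 0], [-0.04, 0, 0, 0, 0, 0]]

```text
clock: 7.77
eef_pos: [559.3, 16.7, 25.3]
tcp_rot: [3.142, 0.0, 1.277]
contact_force: [0.1, 0.3, -0.5]
opening: 0.302
```

Request:
carry_out:
  increments:
    - [[-0.008, 0, 0, 0, 0, 0], [-0.017, 0, 0, 0, 0, 0], [-0.027, 0, 0, 0, 0, 0], [-0.038, 0, 0, 0, 0, 0], [-0.05, 0, 0, 0, 0, 0]]

```text
clock: 8.18
eef_pos: [553.5, -2.4, 25.3]
tcp_rot: [-3.142, -0.0, 1.278]
contact_force: [-0.5, -0.2, 1.0]
opening: 0.303
```

```bash
python3 look.py p1.png
```

```text
8.1833 [553.5026033  -2.4315905  25.25399  ] [-3.14155535e+00 -7.21711518e-06  1.27761187e+00] [-0.50080889 -0.21326286  1.02050439]
scene 109 disc 546.22265625 -33.33049392700195 r 26.410919189453125 tool [-31.7   2.   13.3] to go tool [-220.5   -1.6   -0. ] d 220.5
side 166 disc 559.6409912109375 -30.68191146850586 r 43.478179931640625 tool [-25.3  14.   13.3] to go tool [-226.9  -13.6   -0. ] d 227.4
wrist 5024 disc 547.2350463867188 -19.835134506225586 r 31.171764373779297 tool [-18.5  -1.   13.3] to go tool [-233.7    1.4   -0. ] d 233.7
```

View pics/p1.png

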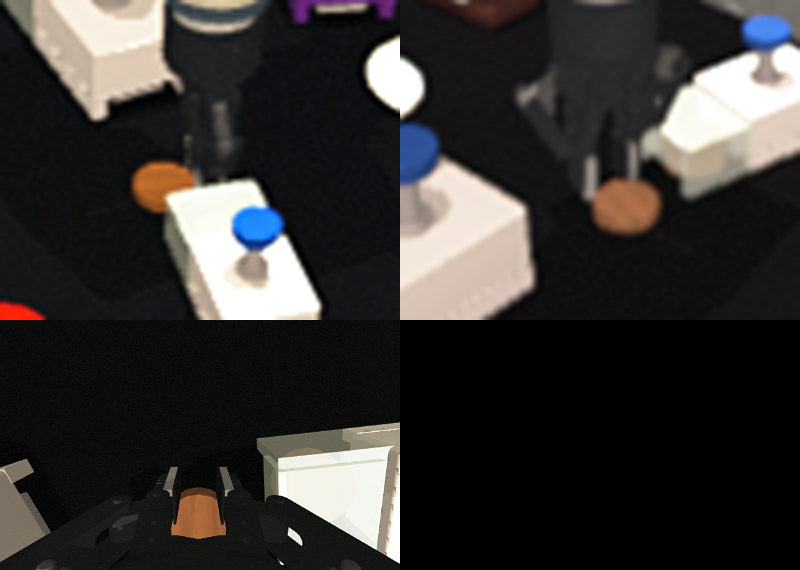

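The disc is seated in the cradle (scene: 31.7 mm ahead, as predicted). I'll keep pushing.

Request:
carry_out:
  increments:
    - [[-0.014, 0, 0, 0, 0, 0], [-0.028, 0, 0, 0, 0, 0], [-0.042, 0, 0, 0, 0, 0], [-0.056, 0, 0, 0, 0, 0], [-0.07, 0, 0, 0, 0, 0]]

```text
clock: 8.75
eef_pos: [545.3, -29.4, 25.3]
tcp_rot: [-3.142, 0.0, 1.278]
contact_force: [-0.2, 0.8, 0.8]
opening: 0.295
```

Request:
carry_out:
  increments:
    - [[-0.014, 0, 0, 0, 0, 0], [-0.028, 0, 0, 0, 0, 0], [-0.042, 0, 0, 0, 0, 0], [-0.056, 0, 0, 0, 0, 0], [-0.07, 0, 0, 0, 0, 0]]

```text
clock: 9.17
eef_pos: [537.3, -56.2, 25.3]
tcp_rot: [-3.142, 0.0, 1.278]
contact_force: [-0.4, -0.4, -0.6]
opening: 0.302
```

Request:
carry_out:
  increments:
    - [[-0.014, 0, 0, 0, 0, 0], [-0.028, 0, 0, 0, 0, 0], [-0.042, 0, 0, 0, 0, 0], [-0.056, 0, 0, 0, 0, 0], [-0.07, 0, 0, 0, 0, 0]]

```text
clock: 9.58
eef_pos: [529.2, -83.0, 25.3]
tcp_rot: [3.142, 0.0, 1.278]
contact_force: [-0.6, 0.3, -0.4]
opening: 0.299
```

Request:
carry_out:
  increments:
    - [[-0.014, 0, 0, 0, 0, 0], [-0.028, 0, 0, 0, 0, 0], [-0.042, 0, 0, 0, 0, 0], [-0.056, 0, 0, 0, 0, 0], [-0.07, 0, 0, 0, 0, 0]]

```text
clock: 10.0
eef_pos: [521.1, -109.8, 25.3]
tcp_rot: [-3.142, -0.0, 1.278]
contact_force: [0.8, 0.0, 0.4]
opening: 0.299
```

```bash
python3 look.py p2.png
```

```text
10.0 [ 521.08281155 -109.79275958   25.28065153] [-3.14155350e+00 -5.55475016e-06  1.27753970e+00] [0.80127748 0.01139258 0.35505   ]
scene 133 disc 515.0528564453125 -140.13412475585938 r 27.344518661499023 tool [-30.8   3.   13.3] to go tool [-109.3   -2.6   -0. ] d 109.3
side 201 disc 512.4481811523438 -138.15036010742188 r 27.6593017578125 tool [-29.6  -0.1  13.3] to go tool [-110.4    0.5   -0. ] d 110.4
wrist 4992 disc 514.5228271484375 -129.9826202392578 r 29.4619140625 tool [-21.2  -0.4  13.3] to go tool [-118.8    0.9   -0. ] d 118.8
```

View pics/p2.png

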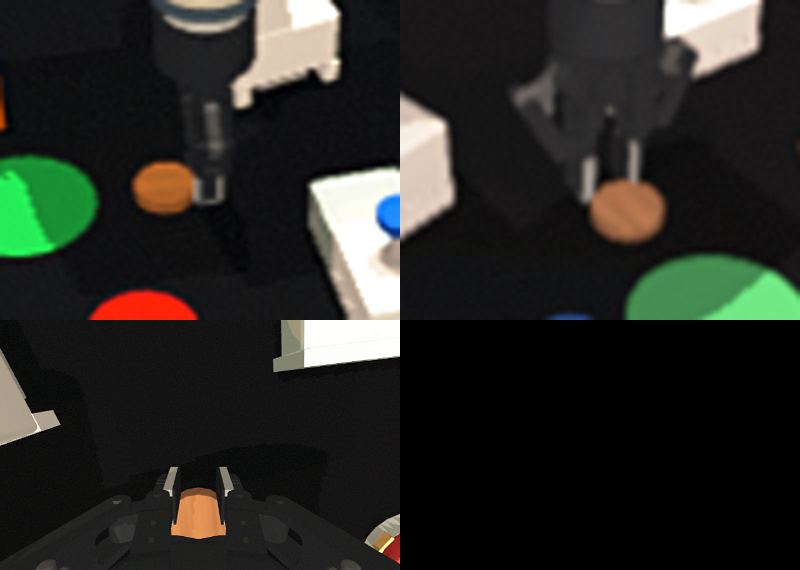

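Request:
carry_out:
  increments:
    - [[-0.014, 0, 0, 0, 0, 0], [-0.028, 0, 0, 0, 0, 0], [-0.042, 0, 0, 0, 0, 0], [-0.056, 0, 0, 0, 0, 0], [-0.07, 0, 0, 0, 0, 0]]

```text
clock: 10.57
eef_pos: [513.0, -136.6, 25.3]
tcp_rot: [-3.142, 0.0, 1.277]
contact_force: [-0.1, -0.8, 0.4]
opening: 0.301
```

Request:
carry_out:
  increments:
    - [[-0.014, 0, 0, 0, 0, 0], [-0.028, 0, 0, 0, 0, 0], [-0.042, 0, 0, 0, 0, 0], [-0.056, 0, 0, 0, 0, 0], [-0.07, 0, 0, 0, 0, 0]]

```text
clock: 10.98
eef_pos: [504.9, -163.4, 25.3]
tcp_rot: [-3.142, 0.0, 1.278]
contact_force: [0.8, 0.4, 0.8]
opening: 0.298
```

Request:
carry_out:
  increments:
    - [[-0.014, 0, 0, 0, 0, 0], [-0.028, 0, 0, 0, 0, 0], [-0.042, 0, 0, 0, 0, 0], [-0.055, 0, 0, 0, 0, 0], [-0.068, 0, 0, 0, 0, 0]]

```text
clock: 11.4
eef_pos: [497.1, -189.4, 25.3]
tcp_rot: [3.142, -0.0, 1.277]
contact_force: [-0.4, -0.0, 1.1]
opening: 0.299
```

Request:
carry_out:
  increments:
    - [[-0.012, 0, 0, 0, 0, 0], [-0.024, 0, 0, 0, 0, 0], [-0.034, 0, 0, 0, 0, 0], [-0.043, 0, 0, 0, 0, 0], [-0.05, 0, 0, 0, 0, 0]]

```text
clock: 11.82
eef_pos: [491.3, -208.4, 25.3]
tcp_rot: [-3.142, 0.0, 1.278]
contact_force: [-0.3, 0.2, -0.9]
opening: 0.298
```

Request:
carry_out:
  increments:
    - [[-0.005, 0, 0, 0, 0, 0], [-0.009, 0, 0, 0, 0, 0], [-0.011, 0, 0, 0, 0, 0], [-0.012, 0, 0, 0, 0, 0], [-0.012, 0, 0, 0, 0, 0]]

```text
clock: 12.23
eef_pos: [490.0, -212.6, 25.3]
tcp_rot: [-3.142, -0.0, 1.278]
contact_force: [0.3, -0.5, -0.3]
opening: 0.301
```

```bash
python3 look.py p3.png
```

```text
12.2333 [ 490.02504654 -212.61646031   25.27038327] [-3.14151897e+00 -1.14875921e-05  1.27761970e+00] [ 0.26980321 -0.5269708  -0.30130029]
scene 123 disc 486.7254638671875 -243.31494140625 r 26.32682228088379 tool [-30.3   5.7  13.3] to go tool [-2.3 -5.3  0. ] d 5.8
side 241 disc 483.610107421875 -240.98617553710938 r 28.137765884399414 tool [-29.    2.1  13.3] to go tool [-3.6 -1.6  0. ] d 4.0
wrist 450 disc 481.4432678222656 -240.41775512695312 r 23.88471031188965 tool [-29.1  -0.2  13.3] to go tool [-3.6  0.6 -0. ] d 3.6
```

View pics/p3.png

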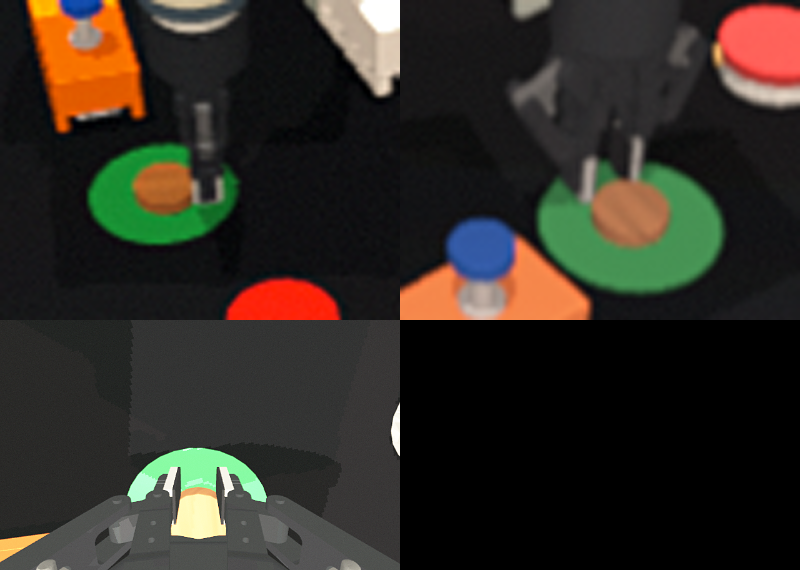

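The disc sits about central on the green spot, with the estimates 4–6 mm off centre. I'll back straight away, then raise.

Request:
carry_out:
  increments:
    - [[0.015, 0, 0, 0, 0, 0], [0.04, 0, 0, 0, 0, 0], [0.075, 0, 0, 0, 0, 0], [0.1, 0, 0, 0, 0, 0], [0.1, 0, 0, 0, 0, 0]]

```text
clock: 12.8
eef_pos: [502.0, -172.4, 25.3]
tcp_rot: [-3.141, -0.0, 1.279]
contact_force: [-0.0, -0.1, 0.5]
opening: 0.302
```

Request:
carry_out:
  increments:
    - [[0.02, 0, -0.06, 0, 0, 0], [0.05, 0, -0.15, 0, 0, 0], [0.1, 0, -0.25, 0, 0, 0], [0.15, 0, -0.3, 0, 0, 0], [0.2, 0, -0.3, 0, 0, 0]]

```text
clock: 13.22
eef_pos: [527.8, -97.5, 150.4]
tcp_rot: [3.134, -0.001, 1.277]
contact_force: [0.6, -0.8, 0.5]
opening: 0.299
```

Request:
carry_out:
  increments:
    - [[0, 0, 0, 0, 0, 0], [0, 0, 0, 0, 0, 0], [0, 0, 0, 0, 0, 0]]

```text
clock: 13.47
eef_pos: [524.1, -97.9, 144.7]
tcp_rot: [-3.14, 0.0, 1.278]
contact_force: [-0.8, -0.6, -0.1]
opening: 0.296
```

```bash
python3 - <<'E'
from h import *
s=sense();print(s["eef_pos"],s["contact_force"],s["clock"])
T=[]
for c in ["scene","side","wrist"]:
    f=optics.grab_frame(c);i=f["img"].astype(int);T.append(f["img"])
    P=world(f,*np.meshgrid(np.arange(640),np.arange(400)));ok=(f["range_z"]>0)
    near=(np.hypot(P[...,0]-481,P[...,1]+244)<75)&ok
    d=near&(P[...,2]>8)&(P[...,2]<17)&(i[...,0]>1.3*i[...,2])&(i[...,0]>1.1*i[...,1])
    g=near&(i[...,1]>1.5*i[...,0])&(i[...,1]>1.3*i[...,2])
    if d.sum()>20 and g.sum()>20:
        G=P[g|(near&(i[...,0]>1.3*i[...,2]))];
        print(c,"disc",cv2.minEnclosingCircle(P[d][:,:2].astype(np.float32)),P[d][:,2].mean().round(1),"green",cv2.minEnclosingCircle(P[g][:,:2].astype(np.float32)))
    for n in ["disc1","green_spot","plunger_top","polish_tin","key_dish","clamp_shoehorn","door_stop","sunglasses_case"]:
        print("  ",n,[(np.round(d["point"]).tolist(),round(d["confidence"],2)) for d in nets.tip_of(n,c)][:3])
save("fin_scene.png",T[0]);save("fin_side.png",T[1])
E
```

```text
[524.0829702  -97.90041082 144.73503146] [-0.76296502 -0.60132614 -0.10856802] 13.4667
scene disc ((486.35394287109375, -244.0421905517578), 23.596843719482422) 10.5 green ((479.2465515136719, -245.1461639404297), 61.87944030761719)
   disc1 [([483.0, -245.0, -2.0], 0.75), ([700.0, -356.0, 1.0], 0.44)]
   green_spot [([478.0, -244.0, 2.0], 0.96)]
   plunger_top [([345.0, 233.0, 122.0], 0.69), ([333.0, -253.0, 95.0], 0.47), ([689.0, -36.0, 95.0], 0.45)]
   polish_tin [([662.0, -226.0, -1.0], 0.67)]
   key_dish [([699.0, -358.0, -0.0], 0.82)]
   clamp_shoehorn [([424.0, -486.0, -3.0], 0.77)]
   door_stop [([409.0, 455.0, 2.0], 0.88)]
   sunglasses_case [([673.0, 310.0, 1.0], 0.82)]
side disc ((480.64898681640625, -241.9810333251953), 24.403213500976562) 13.7 green ((480.28668212890625, -244.66148376464844), 61.65813446044922)
   disc1 [([481.0, -245.0, 0.0], 0.48)]
   green_spot [([477.0, -246.0, -1.0], 0.82)]
   plunger_top [([332.0, -258.0, 101.0], 0.68), ([377.0, -1.0, 131.0], 0.67), ([695.0, -41.0, 94.0], 0.58)]
   polish_tin [([666.0, -219.0, 0.0], 0.79), ([600.0, -18.0, -0.0], 0.59)]
   key_dish [([699.0, -358.0, -5.0], 0.85)]
   clamp_shoehorn [([424.0, -488.0, -1.0], 0.92)]
   door_stop [([406.0, 455.0, 1.0], 0.7)]
   sunglasses_case [([674.0, 317.0, 4.0], 0.65)]
wrist disc ((483.5115966796875, -232.28396606445312), 21.282758712768555) 11.7 green ((488.7813720703125, -215.5387725830078), 46.85023880004883)
   disc1 [([482.0, -242.0, 3.0], 0.76)]
   green_spot []
   plunger_top [([693.0, -39.0, 94.0], 0.76)]
   polish_tin [([666.0, -224.0, 0.0], 0.78)]
   key_dish [([625.0, -24.0, 1.0], 0.61)]
   clamp_shoehorn []
   door_stop []
   sunglasses_case []
```

View pics/fin_scene.png

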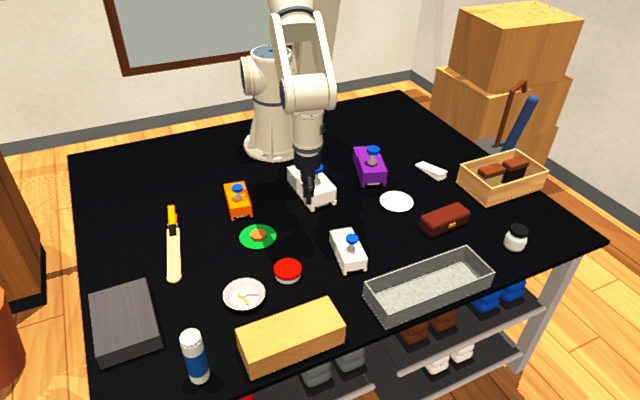

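View pics/fin_side.png

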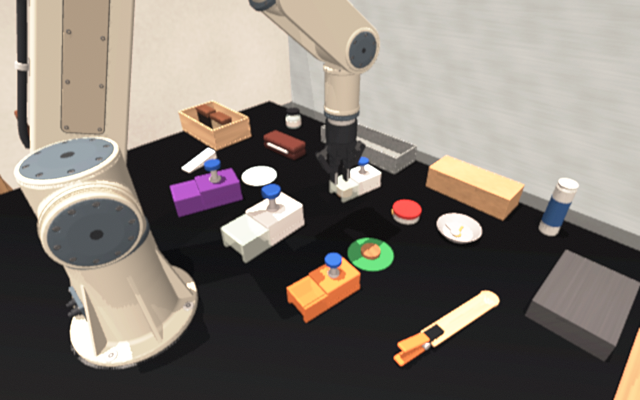

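The disc lies on the green spot (scene 258,236; side 371,252), within about 3–7 mm of its centre. The bystanders are unchanged, the plunger is up and the gripper is clear. Handing in.

```bash
python3 -c "
from rig import r
print(r.sign_off())"
```

```text
the job is handed in; nothing more can be done
None
```

I pressed the small white dispenser's plunger once, slowly, to its stop (TCP at 87 mm, so the cap was at 65 mm, about 17 N) and let it come back up. Then I pushed the one ejected disc about 240 mm along the glass with the part-open jaws as a cradle, without gripping or lifting it. I backed the gripper away and handed the job in after about 13.5 s of robot time. The hand-in gives no verdict.

- **Disc:** it lies flat on the green spot. Scene and side depth put its centre 7 mm and 3 mm from the spot's centre (limit 34 mm). The wrist circle fit was about 12 mm off in y; the gripper may have been hiding part of the view.
- **Dispenser:** the plunger cap is at 94–95 mm, fully up. A picture after the stroke showed the next disc dropped in the magazine. I did not measure the positions of the two remaining discs.
- **Bystanders:** the network positions match the first ones within about 7 mm, which is about their noise.
- **False detections:** the network also reported a few things at wrong places, such as a key dish at the dispenser. I dismissed these against the pictures.

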